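# Dip-gauge a reservoir and hold the rod level under the bench magnifier

### The job

First get the bench magnifier ready by its handle: swing it until the lens is centred over the white tile and tilt it until the lens is level. Then take the gauge rod from its rest, push it tip first into the reservoir's slanting tube until its collar stops on the mouth, and draw it right out again. Finish still holding the rod in the gripper, level and still, with its tip in the space between tile and lens, over the middle of the tile and touching nothing; leave the magnifier as set and do not disturb the glassware and other things around.

Things in the scene. Friction and masses are not known exactly. Their poses are not given: they have to be found in the camera images.
- rod: Gauge rod, about 0.13 kg. Origin: centre of its grey square handle (14 x 14 mm, 110 mm long), the place to grip; x axis along the rod towards the tip. From the origin along x: handle to 55 mm, steel collar (34 mm diameter) 55 to 63 mm, steel shaft (8 mm diameter) to the tip at 173 mm. Starts lying level in an aluminium rest, axis 50 mm above the work surface.
- rod_tip (a point): The gauge rod's tip, on its axis, 173 mm from the handle's centre. The rod starts in two slots open upward, one at the handle's rear end (42 to 52 mm behind the handle's centre), one under the shaft (115 to 125 mm ahead of it); between them the handle is free for fingers, above a base 8 mm thick.
- rod_collar (a point): Centre of the collar's front face (tip side), 63 mm from the handle's centre; this face seats on the tube's mouth.
- tube_mouth (a point): Centre of the mouth of the steel guide tube that slants out of the side of a white reservoir (150 x 140 mm, 178 mm high, fixed). 170 mm above the surface. z axis: out of the tube along its axis, rising 35 degrees above level; the rod goes in along -z. Flared mouth 22 mm inside, 30 mm outside, bore 12 mm; tube 125 mm long, 61 mm of it outside, open below: only the collar stops the rod.
- lens_swivel (a joint): Swivel of the magnifier about its upright post, rad; 0 = lens straight over the white tile, positive = anticlockwise seen from above. Stays where left (stiff: about 1 N at the handle).
- lens_tilt (a joint): Tilt of the magnifier's lens head about a level hinge 65 mm from the post's axis, square to the arm; 0 = lens level, positive = handle raised, range -0.5 to 1.1 rad. Stays where left (about 2 N at the handle).
- lens_handle (a point): Grip point on the magnifier's white round handle: a bar 12 mm in diameter, 72 mm long, pointing radially away from the post, 145 mm from the tilt hinge (210 mm from the post's axis when level). The bar's free length is from 33 mm before to 32 mm past this point.
- lens_centre (a point): Centre of the round lens (88 mm over its white frame, 12 mm thick), 65 mm from the tilt hinge, 130 mm from the post's axis when level.
- tile (a point): Centre of the top of the round white tile (68 mm diameter) on the magnifier's grey foot plate, 18 mm above the surface. Its x axis is level and points to the magnifier's post (18 mm thick), whose axis, the swivel axis, is 130 mm away. Arm, tilt hinge and level lens are 200 mm above the work surface; the set lens is straight above the tile.
There are look-alikes about, which are no part of the job. Leave any green look-alike of the rod alone.

How it is judged:
By the outcome, as a careful person would: the job done as asked, in the order asked, and still so for the second after the job is handed in, while the arm keeps its last pose, push and grip.
It also fails if it takes over 61 s, if anything falls off the work surface, if the arm or the gripper's body presses on something with over 40 N, if the wrist force passes 120 N, or if a joint passes its speed limit or range.

### The arm

A 6-joint arm with a two-finger parallel gripper is mounted at the origin on the work surface. World frame = base frame: x ahead of the robot, y to its left, z up, the work surface at z = 0. Lengths are in mm, angles in degrees, forces in N, time in s.
With the tool pointing down it reaches from about 375 to 900 mm from the base axis. Payload 3.1 kg.
Tool frame: the origin (TCP) lies on the centre line of the jaws, within the pads' length; the fingertips stand 22 mm ahead of it and the grasp point (between the pads) lies 3 mm ahead of it (tip_reach is the distance from the TCP to the fingertips, in mm); z points along the fingers, y is the line along which they close (so a half turn about z gives the same grasp; the last joint's range is limited). The gripper opens to 87 mm and grips with 3 to 60 N. Pads are 19 mm wide; open, the fingers measure 117 mm over their backs; the gripper's body (75 mm by 190 mm) begins 51 mm behind the grasp point.
Start: joints at [-82.706, 30.224, 82.088, -0, 67.689, -10.227], TCP at [188.183, -595.973, 244.548] pointing down, gripper open.
Joint ranges: [-176.69, 176.69], [-43.24, 126.21], [12.49, 139.97], [-82, 262], [0, 151.66], [-163.58, 163.58]. Speed limits (degrees/s): [159.86, 159.86, 180, 180, 180, 180].

### API

Orientations are given as a 3x3 rotation matrix whose columns are the frame's x, y, z axes.
In Python, from cell import * gives the robot as it stands.
- The arm moves only by the shell command python3 -m jog 'ROWS' [FORCE]. ROWS is a JSON object of lists of equal length, an entry for each row: "xyz": the shift along the tool's x, y, z in mm, a list of three; "rotation": the turn, a rotation vector about the tool's x, y, z in rad, a list of three; "jaw": the opening, from 0 (shut) to 1 (fully open). In form: {"xyz": [[dx, dy, dz], ...], "rotation": [[ax, ay, az], ...], "jaw": [jaw, ...]}. A call has 1 to 12 rows; each row is the pose to reach, as a shift and turn from the pose commanded when the call began, along the tool's axes at that moment; what a row does not reach only later rows make up. A row lasts 1/8 s, in which the tool goes at most 62.5 mm and 10.7 degrees, less where a joint would pass 70% of its speed; a pose out of reach is approached as far as the arm can. A call with a gripper value outside its range is refused whole. The fingers move at their own pace and stop on an object; FORCE is the grip in N (left out, the last holds). Time passes only in rows, so rows that repeat a pose let the fingers close. It gives the time, the measured TCP pose, the force, the opening and the grip force at its end, in the units of the state.
- observe(): the state, without advancing time (a new reading comes with each control period).
- read_camera(name): name is "scene" or "side" or "wrist"; returns (picture, depth): 400x640x3 uint8, red, green, blue; 400x640 float32, mm along the optical axis (not along the pixel's ray), 0 where there is no reading.
- camera_params(name): a dict with "fx", "fy", "cx", "cy" (pixels), "k1" (the pictures are not rectified: a ray, as slopes to the right and down, at radius r is drawn at 1 + k1 r^2 times it, then the intrinsics apply), "xyz" and "attitude" of the camera in the world. Camera axes: x right, y up, looking along -z (the intrinsics and any distortion apply to the point x, -y, -z); pixel columns grow to the right and rows downward; lengths in mm; the calibration is good to about 2 mm. A picture is of the moment at which its call begins: read the wrist's pose just before it. camera_params takes no time and is no camera call; for the wrist camera it gives the pose at the moment of the call.
- job_done(): hands the job in; it is judged then, once.
The state is a dict: "t": time; "joint_pos": joint angles; "joint_velocities": joint speeds; "tau": joint torques, N m; "tcp_pos": TCP position; "tool_rot": TCP orientation; "contact_force": force on the tool from outside, world axes, zero at the start; "ft_torque": the same for the moment, N m; "opening": finger opening in mm; "grasp_force": force on a finger pad.
Only numpy, scipy, OpenCV 4.12 (cv2) and the standard library are available. Lean on these libraries where they do the work, as an engineer would, in place of code of your own. Each camera call takes 0.05 s, during which the arm holds its last target. There are 200 camera calls.

## Working session

There is one attempt and no reset: what is moved stays moved. The work goes in short steps, Python scripts to look and compute and a shell command to move; the robot and the scene stay as the last step left them, time stands still between calls to the robot, and variables do not carry over. Pictures are saved under pics/ and viewed, at most 10 in all, crops included, and the job is handed in when it is done.

```bash
ls; mkdir -p pics; cat > h.py <<'E'
from cell import *
import numpy as np, cv2
def grab(n):
    p=camera_params(n); im,d=read_camera(n); return im,d,p
def ray(p,u,v):
    xd=(u-p['cx'])/p['fx']; yd=(v-p['cy'])/p['fy']; x,y=xd,yd
    for _ in range(20):
        s=1+p['k1']*(x*x+y*y); x,y=xd/s,yd/s
    R=np.array(p['attitude']); return np.array(p['xyz']),R@np.array([x,-y,-np.ones_like(x)]) if np.ndim(x) else R@np.array([x,-y,-1.0])
def onz(p,u,v,z):
    o,d=ray(p,u,v); return o+d*(z-o[2])/d[2]
def pt(p,d,u,v):
    o,r=ray(p,u,v); return o+r*d
def proj(p,X):
    c=np.array(p['attitude']).T@(np.array(X)-np.array(p['xyz'])); x,y=c[0]/-c[2],-c[1]/-c[2]; s=1+p['k1']*(x*x+y*y)
    return p['cx']+p['fx']*x*s,p['cy']+p['fy']*y*s
def cloud(p,d):
    v,u=np.mgrid[0:400,0:640].astype(float); o,r=ray(p,u.ravel(),v.ravel())
    return (o[:,None]+r*d.ravel()).T.reshape(400,640,3)
E
python3 - <<'E'
from h import *
for n in ("scene","side","wrist"):
    im,d,p=grab(n); cv2.imwrite(f'pics/{n}0.png',im[:,:,::-1]); np.save(f'pics/{n}0.npy',d); print(n,{k:np.round(v,3).tolist() for k,v in p.items()})
E
```

```text
pics
scene {'fx': 476.464, 'fy': 476.464, 'cx': 317.324, 'cy': 194.477, 'k1': -0.136, 'xyz': [755.513, -644.038, 1126.561], 'attitude': [[0.88, -0.387, 0.274], [0.474, 0.73, -0.493], [-0.009, 0.564, 0.826]]}
side {'fx': 515.164, 'fy': 515.164, 'cx': 325.168, 'cy': 194.51, 'k1': -0.067, 'xyz': [-108.831, -1068.765, 1244.133], 'attitude': [[0.879, 0.329, -0.344], [-0.476, 0.614, -0.629], [0.004, 0.717, 0.697]]}
wrist {'fx': 359.553, 'fy': 359.553, 'cx': 316.942, 'cy': 193.035, 'k1': -0.045, 'xyz': [254.042, -576.097, 384.113], 'attitude': [[0.301, 0.923, 0.24], [-0.954, 0.292, 0.073], [-0.003, -0.25, 0.968]]}
```

View pics/scene0.png

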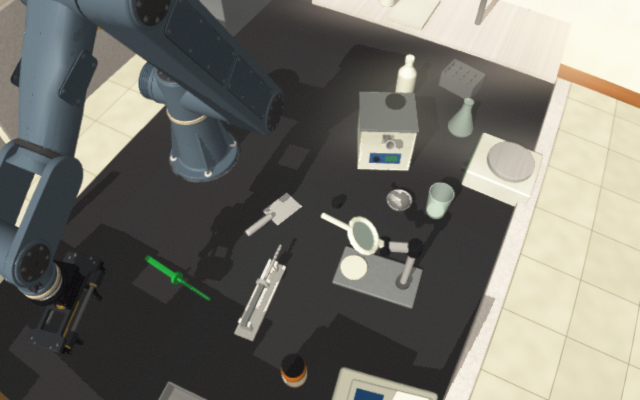

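View pics/side0.png

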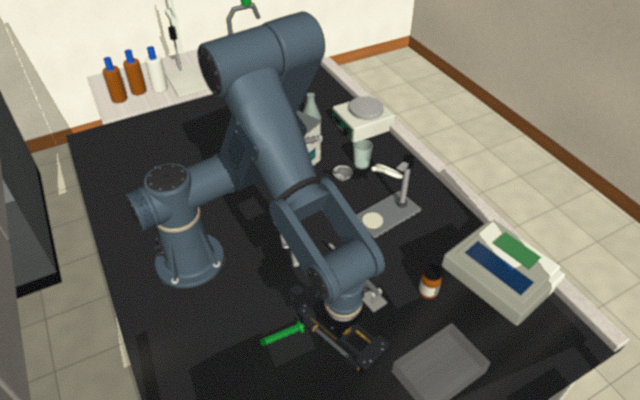

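Scene: the magnifier has its lens at (364,235), handle end (322,215), post (407,265) and tile (354,267). The grey rod in its rest is at (262,290), and the reservoir is at (388,130) with its tube near (392,143). Possible look-alikes for the rod are the green rod (178,278) and the spatula (270,215). The choice is the grey one in the aluminium rest.

```bash
python3 - <<'E'
from h import *
im=cv2.imread('pics/scene0.png'); d=np.load('pics/scene0.npy'); p=camera_params('scene'); C=cloud(p,d)
a=cv2.resize(im[80:200,340:440],None,fx=4,fy=4,interpolation=cv2.INTER_CUBIC)
b=cv2.resize(im[200:340,230:430],None,fx=4,fy=4,interpolation=cv2.INTER_CUBIC)[:, :]
b=cv2.resize(b,(685,480)); a=a
cv2.imwrite('pics/c1.png',np.hstack([cv2.resize(a,(300,360)),np.zeros((360,0,3),np.uint8),cv2.resize(b,(500,350+10))]))
hsv=cv2.cvtColor(im,cv2.COLOR_BGR2HSV)
for u,v in [(354,267),(322,215),(335,221),(345,226),(364,235),(380,243),(398,246),(410,246),(405,285),(393,143),(387,143),(262,290),(256,295),(250,318),(271,270),(280,248)]:
    print((u,v),im[v,u],C[v,u].round(0))
E
```

```text
(354, 267) [220 240 243] [ 578. -136.   18.]
(322, 215) [224 241 244] [ 516. -195.  308.]
(335, 221) [235 249 250] [ 543. -189.  296.]
(345, 226) [234 248 249] [ 562. -180.  278.]
(364, 235) [138 151 140] [ 599. -161.  242.]
(380, 243) [195 220 222] [ 634. -149.  215.]
(398, 246) [181 191 197] [ 671. -134.  209.]
(410, 246) [38 36 38] [ 695. -126.  218.]
(405, 285) [91 93 98] [ 713. -124.   23.]
(393, 143) [144 154 158] [537. 164. 171.]
(387, 143) [128 136 139] [524. 152. 176.]
(262, 290) [103 110 109] [ 413. -311.   50.]
(256, 295) [123 129 127] [ 410. -332.   59.]
(250, 318) [124 134 137] [ 413. -375.    8.]
(271, 270) [215 226 231] [ 391. -240.    9.]
(280, 248) [130 137 141] [ 394. -193.   53.]
```

View pics/c1.png

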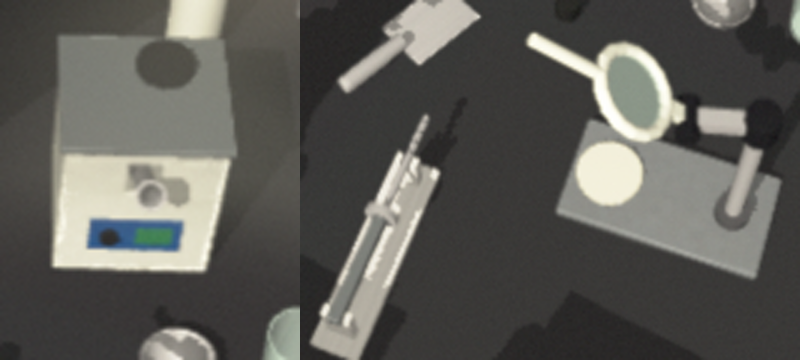

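The crop shows the grey rod in the rest: handle at the lower left, collar at crop (380,210) and tip at (425,120). It also shows the tube mouth ring facing out of the white front at crop (150,193), which is scene pixel (390,144). The magnifier is tilted up and swung off the tile.

```bash
python3 - <<'E'
from h import *
im=cv2.imread('pics/scene0.png'); d=np.load('pics/scene0.npy'); p=camera_params('scene'); C=cloud(p,d)
U,V=np.meshgrid(np.arange(640),np.arange(400)); br=im.min(2)
def box(u0,u1,v0,v1): return (U>=u0)&(U<=u1)&(V>=v0)&(V<=v1)
# tile
m=box(335,372,250,285)&(br>190)&(abs(C[...,2]-18)<8)
cs,_=cv2.findContours(m.astype(np.uint8),cv2.RETR_EXTERNAL,cv2.CHAIN_APPROX_NONE); c=max(cs,key=cv2.contourArea)
q=np.array([onz(p,float(a),float(b),18.) for a,b in c[:,0]])
(cx,cy),r=cv2.minEnclosingCircle(q[:,:2].astype(np.float32)); print('tile',cx,cy,r, q.mean(0))
# post
m=box(395,415,252,280)&(C[...,2]>50)&(C[...,2]<185); print('post',m.sum(),np.median(C[m],0))
m=box(330,425,240,310)&(abs(C[...,2]-9)<9)&(br<180)
P=C[m][:,:2].astype(np.float32); print('plate',cv2.minAreaRect(P), np.median(C[m][:,2]))
# magnifier white
m=box(318,345,210,230)&(br>170)&(C[...,2]>230); H=C[m]; c0=H.mean(0); w=np.linalg.svd(H-c0)[2][0]; print('handle',m.sum(),c0,w, 'tilt',np.arctan2(abs(w[2]),np.hypot(*w[:2])), 'ext',(H-c0)@w@np.ones(1) if 0 else np.ptp((H-c0)@w))
# rod
m=box(235,290,240,330)&(C[...,2]>40)&(C[...,2]<75); R=C[m]; c0=R.mean(0); w=np.linalg.svd(R-c0)[2][0]; print('rod',m.sum(),c0,w,sorted((R-c0)@w)[::max(1,len(R)//12)])
for s in range(-120,140,10):
    k=abs((R-c0)@w-s)<5; 
    if k.any(): print(s,k.sum(),R[k].mean(0).round(1),R[k][:,2].max().round(1), np.ptp((R[k]-c0)@np.array([w[1],-w[0],0])).round(1))
# reservoir
m=box(360,412,118,168)&(C[...,2]<165)&(C[...,2]>15)
F=C[m]; c0=np.median(F,0); k=np.linalg.norm(F-c0,axis=1)<70; F=F[k]; c0=F.mean(0); n=np.linalg.svd(F-c0)[2][2]; print('face',c0,n)
m=box(360,416,92,128)&(abs(C[...,2]-178)<6); print('top',cv2.minAreaRect(C[m][:,:2].astype(np.float32)))
for v in range(136,154,2): print(v,[tuple(C[v,u].round(0).astype(int).tolist())+(int(im[v,u].mean()),) for u in range(380,402,3)])
E
```

```text
tile 576.0703735351562 -136.6427764892578 33.6619987487793 [ 575.52349547 -136.90693574   18.        ]
post 179 [ 704.40065679 -122.96302033  112.73845436]
plate ((642.291259765625, -114.70127868652344), (257.87286376953125, 199.51080322265625), 27.80802345275879) 10.136149792929587
handle 134 [ 541.24192047 -192.60906129  301.26780974] [ 0.20152329 -0.46890927  0.85994911] tilt 1.0351699463085848 ext 990.3586175247601
rod 573 [ 408.99149739 -317.03325704   54.52673023] [ 0.14088673 -0.98992184  0.01434148] [np.float64(-134.28779324050336), np.float64(-94.39328078184036), np.float64(-78.26397969155724), np.float64(-48.16267756156578), np.float64(-21.817089169722557), np.float64(-16.689726899586294), np.float64(0.992260720592406), np.float64(18.098423516798235), np.float64(35.365588757986266), np.float64(52.95589376711555), np.float64(70.84733714915936), np.float64(82.72467363272295), np.float64(90.04833953866864)]
-120 12 [ 392.  -199.3   52.4] 56.4 8.2
-110 12 [ 394.4 -208.7   51.7] 56.0 9.4
-100 11 [ 394.5 -217.8   52.4] 56.5 8.2
-90 20 [ 396.5 -229.    51.1] 56.6 22.6
-80 40 [ 398
[... 1782 characters left out ...]
[(494, 194, 103, 215), (501, 197, 105, 215), (524, 150, 166, 166), (529, 160, 159, 128), (537, 158, 165, 156), (532, 211, 107, 185), (539, 215, 107, 146), (547, 219, 107, 146)]
148 [(494, 195, 94, 216), (503, 196, 98, 217), (526, 146, 163, 206), (532, 152, 161, 158), (540, 154, 163, 185), (533, 210, 100, 208), (540, 215, 98, 174), (547, 220, 97, 193)]
150 [(496, 193, 88, 219), (503, 197, 89, 216), (512, 198, 92, 217), (534, 147, 159, 208), (526, 208, 90, 212), (534, 210, 92, 213), (541, 216, 89, 212), (549, 219, 90, 213)]
152 [(497, 192, 80, 214), (504, 196, 81, 214), (511, 203, 78, 212), (519, 204, 81, 212), (527, 207, 82, 212), (535, 211, 83, 211), (542, 216, 81, 211), (550, 221, 80, 213)]
```

```bash
cat >> h.py <<'E'
from scipy.spatial.transform import Rotation as Ro
def go(pos,R):
    s=observe(); T=np.array(s['tool_rot']); dx=T.T@(np.array(pos)-np.array(s['tcp_pos'])); w=Ro.from_matrix(T.T@R).as_rotvec()
    print('xyz',dx.round(1).tolist(),'rot',w.round(3).tolist(),'rows>=',max(np.linalg.norm(dx)/62.5,np.degrees(np.linalg.norm(w))/10.7).round(1))
def frame(x,z):
    x=np.array(x,float);z=np.array(z,float); z/=np.linalg.norm(z); x-=z*(x@z); x/=np.linalg.norm(x); return np.array([x,np.cross(z,x),z]).T
E
python3 - <<'E'
from h import *
s=observe(); T=np.array(s['tool_rot']); print(T.round(3)); w=camera_params('wrist'); print('cam in tool',(T.T@(np.array(w['xyz'])-s['tcp_pos'])).round(1),(T.T@np.array(w['attitude'])).round(2),s['t'],s['contact_force'],s['opening'])
im=cv2.imread('pics/scene0.png'); d=np.load('pics/scene0.npy'); p=camera_params('scene'); C=cloud(p,d); br=im.min(2)
U,V=np.meshgrid(np.arange(640),np.arange(400))
m=(U>318)&(U<348)&(V>208)&(V<232)&(br>150); H=C[m]
for _ in range(8):
    c0=np.median(H,0); w=np.linalg.svd(H-c0)[2][0]; k=np.linalg.norm((H-c0)-np.outer((H-c0)@w,w),axis=1); H=H[k<max(9,np.percentile(k,92))]
w*=-np.sign(w[0]); t=(H-c0)@w; print('handle',len(H),c0,w,'tilt',np.arcsin(w[2]),'az',np.degrees(np.arctan2(w[1],w[0])),'ends',c0+w*t.min(),c0+w*t.max())
m=(U>340)&(U<388)&(V>210)&(V<260)&(br>120)&(C[...,2]>190)&(C[...,2]<290); L=C[m]; c1=np.median(L,0); k=np.linalg.norm(L-c1,axis=1)<48; L=L[k]; n=np.linalg.svd(L-L.mean(0))[2][2]; print('lens',len(L),L.mean(0),(L.max(0)+L.min(0))/2,n*np.sign(n[2]),'tilt',np.arccos(abs(n[2])))
m=(U>390)&(U<425)&(V>236)&(V<256)&(C[...,2]>200)&(C[...,2]<240);print('head',np.median(C[m],0))
# tall things near the finish
G=C[(C[...,2]>30)&(C[...,0]>380)&(C[...,0]<800)&(C[...,1]>-520)&(C[...,1]<-180)]
g=np.c_[G[:,:2]//40*40,G[:,2]]
for a in np.unique(g[:,:2],axis=0): k=(g[:,:2]==a).all(1); print(a.astype(int).tolist(),int(g[k,2].max()),end='; ')
E
```

```text
[[ 0.954  0.301 -0.   ]
 [ 0.301 -0.954  0.002]
 [ 0.    -0.002 -1.   ]]
cam in tool [  68.7    1.2 -140.4] [[-0.    0.97  0.25]
 [ 1.    0.    0.  ]
 [ 0.    0.25 -0.97]] 0.15 [ 0.17307589  0.40842422 -0.77793111] 86.99668925148106
handle 80 [ 538.06065294 -189.44392321  296.39877848] [-0.21889229  0.46845977 -0.85593902] tilt -1.0273641403190605 az 115.04478113658138 ends [ 750.63260847 -644.37729731 1127.62325899] [ 535.91624348 -184.8545905   288.01345017]
lens 930 [ 598.65592281 -164.50772939  244.81323622] [ 599.20550359 -163.52608365  246.30123357] [0.57110234 0.23421198 0.78675718] tilt 0.6652586068802269
head [ 695.52224086 -126.43393511  213.40527011]
[360, -320] 67; [360, -280] 55; [360, -240] 56; [360, -200] 56; [400, -440] 61; [400, -400] 62; [400, -360] 60; [400, -320] 69; [400, -280] 54; [400, -240] 53; [480, -240] 309; [480, -200] 314; [520, -480] 103; [520, -440] 104; [520, -200] 313; [560, -480] 105; [560, -440] 105; [560, -240] 258; [560, -200] 282; [600, -480] 94; [600, -440] 87; [600, -240] 255; [600, -200] 256; [640, -480] 58; [640, -440] 63; [640, -400] 61; [680, -480] 68; [680, -440] 71; [680, -400] 66; [720, -440] 77; [720, -400] 73; [760, -440] 80; [760, -400] 80; [760, -360] 54;
```

```bash
python3 - <<'E'
from h import *
a=np.radians(202.5); t=.665; r=np.array([np.cos(a),np.sin(a),0]); Z=np.array([0,0,1.])
u=r*np.cos(t)+Z*np.sin(t); z=r*np.sin(t)-Z*np.cos(t)
go(np.array([537.5,-187,289.5])-103*z,frame(-u,z))
E
```

```text
xyz [519.5, -290.0, -126.1] rot [-0.03, -0.665, -0.083] rows>= 9.7
```

```bash
python3 -m jog '{"xyz":[[520,-290,-126],[520,-290,-126],[520,-290,-126],[520,-290,-126],[520,-290,-126],[520,-290,-126],[520,-290,-126],[520,-290,-126],[520,-290,-126],[520,-290,-126],[520,-290,-126],[520,-290,-126]],"rotation":[[-0.03,-0.665,-0.083],[-0.03,-0.665,-0.083],[-0.03,-0.665,-0.083],[-0.03,-0.665,-0.083],[-0.03,-0.665,-0.083],[-0.03,-0.665,-0.083],[-0.03,-0.665,-0.083],[-0.03,-0.665,-0.083],[-0.03,-0.665,-0.083],[-0.03,-0.665,-0.083],[-0.03,-0.665,-0.083],[-0.03,-0.665,-0.083]],"jaw":[1,1,1,1,1,1,1,1,1,1,1,1]}'
python3 - <<'E'
from h import *
im,d,p=grab('wrist'); cv2.imwrite('pics/w1.png',im[:,:,::-1]); np.save('pics/w1.npy',d); np.save('pics/w1p.npy',p,allow_pickle=True)
im,d,p=grab('scene'); cv2.imwrite('pics/s1.png',im[:,:,::-1]); np.save('pics/s1.npy',d)
E
```

```text
t: 1.65
tcp_pos: [596.3, -163.0, 369.8]
tool_rot: [[0.726, 0.383, -0.571], [0.3, -0.924, -0.237], [-0.619, 0.001, -0.786]]
contact_force: [-0.4, -1.3, -0.2]
opening: 87.0
grasp_force: 0.0
```

View pics/w1.png

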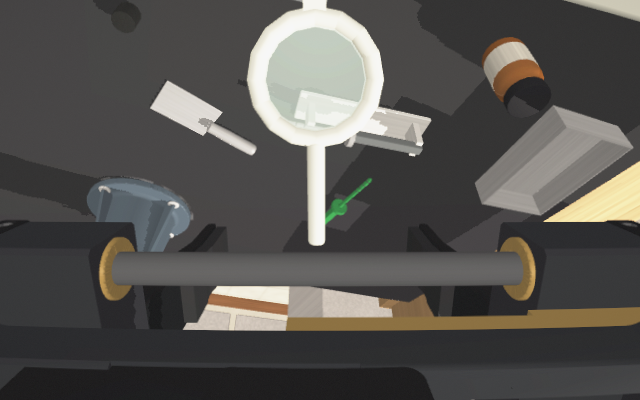

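The wrist view shows the lens ring centred at (316,77). The handle runs from (316,145) to (316,245), centred between the open fingers at (215) and (415).

```bash
python3 - <<'E'
from h import *
im=cv2.imread('pics/w1.png'); d=np.load('pics/w1.npy'); p=np.load('pics/w1p.npy',allow_pickle=True).item(); C=cloud(p,d); br=im.min(2)
U,V=np.meshgrid(np.arange(640),np.arange(400))
m=(U>300)&(U<332)&(V>150)&(V<246)&(br>170)&(d>50)&(C[...,2]>230); 
A=[]
for v in range(152,242,3):
    uu=np.where(m[v])[0]; o,rr=ray(p,uu.mean(),float(v)); dd=np.median(d[v,uu]); A.append(o+rr*dd)
A=np.array(A); c=A.mean(0); w=np.linalg.svd(A-c)[2][0]; w*=-np.sign(w[0]); print('handle',c,w,'tilt',np.arcsin(w[2]),'az',np.degrees(np.arctan2(w[1],w[0]))%360,A[0],A[-1])
m=(br>170)&(V<150)&(U>240)&(U<390)&(V>8)&(d>50); L=C[m]; k=np.linalg.norm(L-np.median(L,0),axis=1)<60;L=L[k]; c0=L.mean(0); n=np.linalg.svd(L-c0)[2][2]; n*=np.sign(n[2])
e1=np.cross(n,[0,1,0]);e1/=np.linalg.norm(e1);e2=np.cross(n,e1); q=np.c_[(L-c0)@e1,(L-c0)@e2].astype(np.float32); (a,b),r=cv2.minEnclosingCircle(q); cc=c0+a*e1+b*e2; print('lens',cc,r,n,'centre',cc-6*n,'tilt',np.arccos(n[2]),'az',np.degrees(np.arctan2(-n[1],-n[0]))%360)
E
```

```text
handle [ 546.31366792 -184.19329102  292.27799978] [-0.71883863 -0.31370813  0.62036944] tilt 0.6692136477096647 az 203.57692203086071 [ 567.87563214 -174.97723944  273.71465589] [ 523.66416509 -193.97030811  311.45091889]
lens [ 599.58242559 -161.43570109  244.22448644] 44.06011199951172 [0.57314524 0.24197403 0.78291322] centre [ 596.14355417 -162.88754526  239.52700713] tilt 0.6714615638750602 az 202.8888015680123
```

```bash
python3 - <<'E'
from h import *
a=np.radians(203.1); t=.67; r=np.array([np.cos(a),np.sin(a),0]); Z=np.array([0,0,1.])
u=r*np.cos(t)+Z*np.sin(t); z=r*np.sin(t)-Z*np.cos(t)
go(np.array([538.6,-187.4,289.1])-3*z+3*u,frame(-u,z))
E
```

```text
xyz [-1.4, -0.1, 98.9] rot [-0.007, -0.003, -0.01] rows>= 1.6
```

```bash
python3 -m jog '{"xyz":[[-1.5,0,50],[-1.5,0,85],[-1.5,0,99],[-1.5,0,99],[-1.5,0,99],[-1.5,0,99],[-1.5,0,99],[-1.5,0,99],[-1.5,0,99],[-1.5,0,99]],"rotation":[[-0.007,-0.003,-0.01],[-0.007,-0.003,-0.01],[-0.007,-0.003,-0.01],[-0.007,-0.003,-0.01],[-0.007,-0.003,-0.01],[-0.007,-0.003,-0.01],[-0.007,-0.003,-0.01],[-0.007,-0.003,-0.01],[-0.007,-0.003,-0.01],[-0.007,-0.003,-0.01]],"jaw":[1,1,1,0.3,0,0,0,0,0,0]}' 15
```

```text
t: 3.0
tcp_pos: [539.2, -186.8, 293.6]
tool_rot: [[0.721, 0.394, -0.57], [0.309, -0.919, -0.244], [-0.62, 0.0, -0.785]]
contact_force: [0.9, -0.6, -0.4]
opening: 24.8
grasp_force: 0.0
```

```bash
python3 -m jog '{"xyz":[[0,0,0],[0,0,0],[0,0,0],[0,0,0]],"rotation":[[0,0,0],[0,0,0],[0,0,0],[0,0,0]],"jaw":[0,0,0,0]}' 15
cat > arc.py <<'E'
from h import *
import sys
def arc(a0,t0,a1,t1,N,post=np.array([703,-117.2,0]),hz=199.5):
    s=observe(); T=np.array(s['tool_rot']); P=np.array(s['tcp_pos']); 
    ax=lambda a:np.array([np.cos(a),np.sin(a),0])
    H0=post+65*ax(a0)+[0,0,hz]
    for i in range(1,N+1):
        a=a0+(a1-a0)*i/N; t=t0+(t1-t0)*i/N
        tilt=Ro.from_rotvec((t-t0)*np.cross(ax(a0),[0,0,1])); sw=Ro.from_rotvec([0,0,a-a0])
        Pn=sw.apply(tilt.apply(P-H0)+H0-post)+post; Rn=(sw*tilt).as_matrix()@T
        print((T.T@(Pn-P)).round(1).tolist(),Ro.from_matrix(T.T@Rn).as_rotvec().round(3).tolist(),Pn.round(1))
r=np.radians
E
python3 -c "
from arc import *
arc(r(203.1),.67,r(188.9),0,10)"
```

```text
t: 3.5
tcp_pos: [539.2, -186.8, 293.6]
tool_rot: [[0.721, 0.394, -0.57], [0.309, -0.919, -0.244], [-0.62, 0.0, -0.785]]
contact_force: [-0.4, -0.3, -0.3]
opening: 11.5
grasp_force: 15.0
[0.1, -4.6, 9.8] [0.015, 0.067, 0.02] [ 531.9 -184.9  285.8]
[1.0, -9.4, 19.5] [0.028, 0.134, 0.041] [ 525.1 -182.6  277.6]
[2.7, -14.5, 29.1] [0.04, 0.201, 0.063] [ 518.8 -179.7  269.1]
[5.1, -19.7, 38.4] [0.05, 0.268, 0.086] [ 513.2 -176.5  260.3]
[8.2, -25.1, 47.5] [0.06, 0.335, 0.11] [ 508.1 -172.8  251.2]
[12.1, -30.5, 56.3] [0.067, 0.401, 0.134] [ 503.8 -168.7  241.9]
[16.7, -36.0, 64.8] [0.073, 0.468, 0.159] [ 500.1 -164.3  232.3]
[22.0, -41.5, 73.0] [0.078, 0.534, 0.185] [ 497.1 -159.7  222.7]
[28.0, -46.8, 80.7] [0.081, 0.6, 0.212] [ 495.  -154.8  212.9]
[34.6, -52.1, 88.0] [0.082, 0.666, 0.239] [ 493.5 -149.7  203.1]
```

```bash
python3 -m jog '{"xyz":[[0.1,-4.6,9.8],[1,-9.4,19.5],[2.7,-14.5,29.1],[5.1,-19.7,38.4],[8.2,-25.1,47.5],[12.1,-30.5,56.3],[16.7,-36,64.8],[22,-41.5,73],[28,-46.8,80.7],[34.6,-52.1,88],[34.6,-52.1,88],[34.6,-52.1,88]],"rotation":[[0.015,0.067,0.02],[0.028,0.134,0.041],[0.04,0.201,0.063],[0.05,0.268,0.086],[0.06,0.335,0.11],[0.067,0.401,0.134],[0.073,0.468,0.159],[0.078,0.534,0.185],[0.081,0.6,0.212],[0.082,0.666,0.239],[0.082,0.666,0.239],[0.082,0.666,0.239]],"jaw":[0,0,0,0,0,0,0,0,0,0,0,0]}' 15
cat > chk.py <<'E'
from h import *
import sys
im,d,p=grab('scene'); im=np.ascontiguousarray(im[:,:,::-1]); cv2.imwrite(f'pics/{sys.argv[1]}.png',im); C=cloud(p,d); br=im.min(2)
U,V=np.meshgrid(np.arange(640),np.arange(400))
m=(br>150)&(C[...,2]>175)&(C[...,2]<225)&(C[...,0]>510)&(C[...,0]<640)&(C[...,1]>-210)&(C[...,1]<-70); L=C[m]
L=L[np.linalg.norm(L-np.median(L,0),axis=1)<60]; c0=L.mean(0); n=np.linalg.svd(L-c0)[2][2]; n*=np.sign(n[2]); (a,b),r=cv2.minEnclosingCircle(L[:,:2].astype(np.float32))
print('lens',len(L),c0.round(1),n.round(3),a,b,r,'tiltdeg',np.degrees(np.arcsin(n[:2])))
E
python3 chk.py s2
```

```text
t: 5.0
tcp_pos: [494.0, -149.8, 203.2]
tool_rot: [[0.988, 0.156, 0.002], [0.156, -0.988, -0.001], [0.001, 0.001, -1.0]]
contact_force: [2.2, 1.2, -1.7]
opening: 11.4
grasp_force: 15.0
lens 1085 [ 578.7 -138.9  203.5] [ 0.006 -0.005  1.   ] 577.2960205078125 -137.39913940429688 54.23832321166992 tiltdeg [ 0.36994303 -0.30018767]
```

View pics/s2.png

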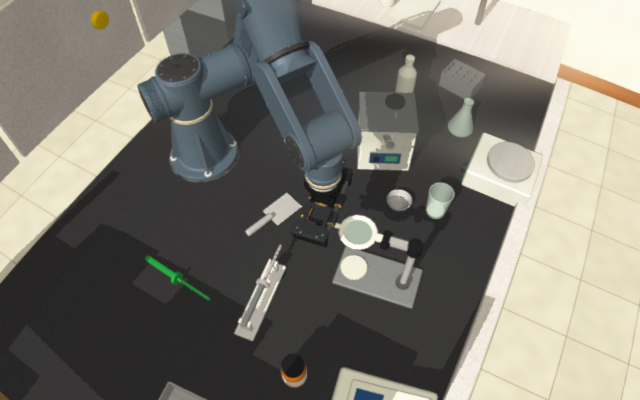

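The view shows the lens now level at (358,233), with the tile at (354,267) and the gripper still on the handle. I'll refine the lens against the tile with circle fits.

```bash
cat > circ.py <<'E'
from h import *
import sys
from scipy.optimize import least_squares
def fit(P,R):
    f=lambda x:np.hypot(P[:,0]-x[0],P[:,1]-x[1])-R
    return least_squares(f,np.median(P,0)[:2],loss='soft_l1',f_scale=1).x
def measure(im,p):
    br=im.min(2)
    for name,c,z,R in(('lens',(358,233),206,44),('tile',(354,267),18,34)):
        m=((br>(150 if name=='tile' else 135))).astype(np.uint8); U,V=np.meshgrid(np.arange(640),np.arange(400)); W=onz2(p,U,V,z); rr=np.hypot(W[...,0]-c0[name][0],W[...,1]-c0[name][1])
        m[rr>R+8]=0
        if name=='lens': m[rr<R-12]=1
        cs,_=cv2.findContours(m,cv2.RETR_EXTERNAL,cv2.CHAIN_APPROX_NONE); q=max(cs,key=cv2.contourArea)[:,0]
        P=W[q[:,1],q[:,0]]; k=np.hypot(P[:,0]-c0[name][0],P[:,1]-c0[name][1])<R+6; x=fit(P[k],R-0.3); res=np.hypot(P[k][:,0]-x[0],P[k][:,1]-x[1])-R; print(name,x.round(1),'res',np.median(abs(res)).round(2),k.sum())
c0=dict(lens=(577,-137),tile=(576,-137))
def onz2(p,U,V,z):
    o,d=ray(p,U.ravel().astype(float),V.ravel().astype(float)); return (o[:,None]+d*((z-o[2])/d[2])).T.reshape(*U.shape,3)
if __name__=='__main__': measure(cv2.imread(f'pics/{sys.argv[1]}.png'),camera_params('scene'))
E
python3 circ.py s2
```

```text
lens [ 577.7 -140.4] res 1.46 96
tile [ 575.4 -136.7] res 0.52 74
```

```bash
python3 -m jog '{"xyz":[[0,0,0],[0,0,0],[0,0,0],[0,0,-30],[0,0,-80],[0,0,-130],[0,0,-130]],"rotation":[[0,0,0],[0,0,0],[0,0,0],[0,0,0],[0,0,0],[0,0,0],[0,0,0]],"jaw":[0.5,0.7,1,1,1,1,1]}'
python3 - <<'E'
from h import *
im,d,p=grab('wrist'); cv2.imwrite('pics/w2.png',im[:,:,::-1]); np.save('pics/w2.npy',d); np.save('pics/w2p.npy',p,allow_pickle=True)
E
python3 chk.py s3; python3 circ.py s3
```

```text
t: 5.92
tcp_pos: [495.5, -150.8, 337.5]
tool_rot: [[0.988, 0.156, 0.01], [0.156, -0.988, -0.006], [0.009, 0.008, -1.0]]
contact_force: [0.4, -0.1, 0.0]
opening: 73.5
grasp_force: 0.0
lens 1124 [ 576.9 -139.1  203.4] [ 0.006 -0.004  1.   ] 574.0794067382812 -138.61444091796875 57.55995178222656 tiltdeg [ 0.35977435 -0.25150392]
lens [ 576.9 -140.4] res 0.98 95
tile [ 575.4 -136.6] res 0.53 74
```

View pics/w2.png

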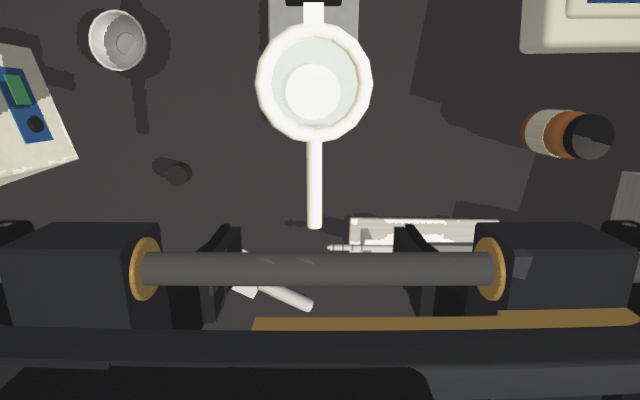

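The wrist view shows the lens ring centred near (314,82), with the white tile seen through it near (313,91).

```bash
python3 - <<'E'
from h import *
from circ import fit,onz2
im=cv2.imread('pics/w2.png'); p=np.load('pics/w2p.npy',allow_pickle=True).item(); d=np.load('pics/w2.npy'); br=im.min(2)
U,V=np.meshgrid(np.arange(640),np.arange(400))
C=cloud(p,d); k=(br>150)&(np.hypot(U-314,V-82)<62)&(np.hypot(U-314,V-82)>46); print('ring z',np.median(C[k][:,2]))
n=C[k&(abs(C[...,2]-205)<8)]; c=n.mean(0); w=np.linalg.svd(n-c)[2][2]; w*=np.sign(w[2]); print('normal',w)
for nm,c,R,z,pr,th in(('lens',(314,82),44,206,60,150),('lens_in',(314,82),None,206,45,None),('tile',(313,91),34,18,29,230)):
    W=onz2(p,U,V,z)
    P=[]
    for a in np.radians(range(0,360,4)):
        rs=np.arange(pr-9,pr+9,.25); uu=c[0]+rs*np.cos(a); vv=c[1]+rs*np.sin(a)
        g=cv2.remap(cv2.GaussianBlur(cv2.cvtColor(im,cv2.COLOR_BGR2GRAY),(0,0),.8).astype(np.float32),uu.astype(np.float32)[None],vv.astype(np.float32)[None],cv2.INTER_LINEAR)[0]
        dg=np.gradient(g); j=np.argmax(dg) if nm=='lens_in' else np.argmin(dg)
        if abs(dg[j])>1.2: P.append(onz(p,uu[j],vv[j],float(z)))
    P=np.array(P)
    if R is None: R=np.median(np.hypot(*(P[:,:2]-P[:,:2].mean(0)).T))
    x=fit(P,R); r=np.hypot(*(P[:,:2]-x).T); print(nm,x.round(1),np.median(r).round(1),np.median(abs(r-np.median(r))).round(2),len(P))
# plate edges at z=~10
W=onz2(p,U,V,10.); 
for v in (5,12,20): 
    row=cv2.cvtColor(im,cv2.COLOR_BGR2GRAY)[v].astype(float); g=np.diff(row); a=255+np.argmax(g[255:285]); b=345+np.argmin(g[345:370]); print(v,a,b,((onz(p,a+.5,v,10.)+onz(p,b+.5,v,10.))/2).round(1))
E
```

```text
ring z 205.88336218156024
normal [ 6.80631305e-03 -2.28913449e-04  9.99976811e-01]
lens [ 576.1 -137.4] 42.7 0.22 84
lens_in [ 576.5 -139.1] 32.3 0.26 73
tile [ 575.3 -135.8] 34.0 0.38 90
5 267 358 [ 676.7 -120.8   10. ]
12 267 358 [ 668.9 -122.    10. ]
20 267 358 [ 660.  -123.4   10. ]
```

```bash
python3 - <<'E'
from h import *
s=observe(); print(np.round(s['tcp_pos'],1))
a=np.radians(189.0); r=np.array([np.cos(a),np.sin(a),0.]); R=frame(-r,[0,0,-1]); go(np.array([703.4,-117,203])+209*r,R)
a=np.radians(188.3); r=np.array([np.cos(a),np.sin(a),0.]); R=frame(-r,[0,0,-1]); go(np.array([703.4,-117,203])+209*r,R)
E
```

```text
[ 493.  -149.5  333.2]
xyz [3.7, 0.6, 130.2] rot [0.002, -0.001, -0.0] rows>= 2.1
xyz [3.7, -2.0, 130.2] rot [0.002, -0.001, 0.012] rows>= 2.1
```

```bash
python3 -m jog '{"xyz":[[0,0,0],[0,0,50],[0,0,100],[0,0,130],[0,0,130],[0,0,130],[0,0,130],[0,0,130],[0,-1.2,130],[0,-2.4,130],[0,-2.4,130],[0,-2.4,130]],"rotation":[[0,0,0],[0,0,0],[0,0,0],[0,0,0],[0,0,0],[0,0,0],[0,0,0],[0,0,0],[0,0,0.006],[0,0,0.012],[0,0,0.012],[0,0,0.012]],"jaw":[0.4,0.4,0.4,0.3,0,0,0,0,0,0,0,0]}' 15
python3 -m jog '{"xyz":[[0,0,0],[0,0,0],[0,0,-30],[0,0,-80],[0,0,-130],[0,0,-130],[0,0,-130]],"rotation":[[0,0,0],[0,0,0],[0,0,0],[0,0,0],[0,0,0],[0,0,0],[0,0,0]],"jaw":[0.3,0.4,0.4,0.6,0.6,0.6,0.6]}'
python3 chk.py s4; python3 circ.py s4
```

```text
t: 7.52
tcp_pos: [493.7, -147.4, 203.3]
tool_rot: [[0.99, 0.144, 0.003], [0.144, -0.99, -0.001], [0.002, 0.002, -1.0]]
contact_force: [1.7, 0.6, 1.8]
opening: 11.3
grasp_force: 15.0
t: 8.4
tcp_pos: [492.1, -146.8, 332.3]
tool_rot: [[0.99, 0.144, -0.0], [0.144, -0.99, -0.0], [-0.0, 0.0, -1.0]]
contact_force: [-0.2, 0.1, 0.2]
opening: 52.0
grasp_force: 0.0
lens 1111 [ 576.7 -137.8  203.1] [ 0.005 -0.006  1.   ] 574.1177368164062 -138.64263916015625 57.60508346557617 tiltdeg [ 0.27869992 -0.34074181]
lens [ 576.8 -139.5] res 1.26 101
tile [ 575.4 -136.6] res 0.53 74
```

```bash
python3 - <<'E'
from h import *
go([413,-353.5,190],frame([-.141,.99,0],[0,0,-1]))
E
```

```text
xyz [-107.6, 193.4, 141.6] rot [-0.002, 0.001, -1.568] rows>= 8.4
```

```bash
python3 -m jog '{"xyz":[[-20,35,0],[-40,70,10],[-60,110,40],[-108,193,142],[-108,193,142],[-108,193,142],[-108,193,142],[-108,193,142],[-108,193,142],[-108,193,142]],"rotation":[[0,0,-1.568],[0,0,-1.568],[0,0,-1.568],[0,0,-1.568],[0,0,-1.568],[0,0,-1.568],[0,0,-1.568],[0,0,-1.568],[0,0,-1.568],[0,0,-1.568]],"jaw":[0.6,0.6,0.6,0.6,0.6,0.6,0.6,0.6,0.6,0.6]}'
python3 - <<'E'
from h import *
im,d,p=grab('wrist'); cv2.imwrite('pics/w3.png',im[:,:,::-1]); np.save('pics/w3.npy',d); np.save('pics/w3p.npy',p,allow_pickle=True)
s=observe(); print(s['tcp_pos'])
E
```

```text
t: 9.7
tcp_pos: [413.2, -352.9, 189.4]
tool_rot: [[-0.14, 0.99, -0.001], [0.99, 0.14, 0.002], [0.002, -0.001, -1.0]]
contact_force: [0.3, -0.1, -0.3]
opening: 52.1
grasp_force: 0.0
[ 413.41790758 -353.0587006   189.73533996]
```

View pics/w3.png

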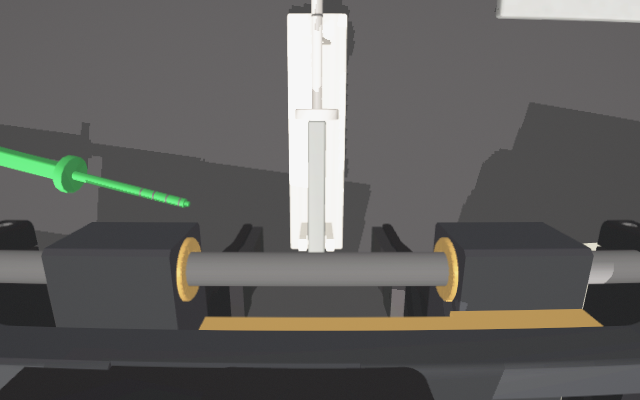

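The wrist view shows the grey rod in its rest along u≈317, with collar at (317,113), handle at (317,120–250) and shaft above. The green look-alike is well to the left.

```bash
python3 - <<'E'
from h import *
im=cv2.imread('pics/w3.png'); p=np.load('pics/w3p.npy',allow_pickle=True).item(); d=np.load('pics/w3.npy'); C=cloud(p,d)
for v in list(range(6,125,8))+[106,108,110,112,114,116,118,120,122,124]+list(range(130,246,12)):
    k=[u for u in range(295,340) if C[v,u,2]>42]
    if k: print(v,k[0],k[-1],np.median(C[v,k],0).round(1),'axis50',onz(p,(k[0]+k[-1])/2,v,50.).round(1),C[v,k,2].max().round(1))
E
```

```text
6 312 321 [ 394.9 -221.4   54.3] axis50 [ 394.7 -220.4   50. ] 55.3
14 312 321 [ 395.6 -226.7   54.2] axis50 [ 395.5 -225.8   50. ] 55.0
22 301 332 [ 396.3 -231.6   52.6] axis50 [ 396.2 -231.1   50. ] 55.3
30 302 332 [ 397.4 -237.    52.6] axis50 [ 397.4 -236.5   50. ] 54.5
38 311 326 [ 397.9 -242.7   53. ] axis50 [ 399.2 -241.8   50. ] 54.5
46 311 321 [ 398.3 -248.2   53.5] axis50 [ 398.2 -247.5   50. ] 54.9
54 311 321 [ 399.1 -253.6   53.8] axis50 [ 398.9 -253.    50. ] 56.1
62 311 321 [ 399.8 -259.    53.4] axis50 [ 399.7 -258.6   50. ] 54.3
70 311 321 [ 400.6 -264.6   53.2] axis50 [ 400.5 -264.2   50. ] 55.6
78 311 321 [ 401.4 -270.2   53.3] axis50 [ 401.3 -269.9   50. ] 54.5
86 311 321 [ 402.2 -275.8   53.4] axis50 [ 402.1 -275.6   50. ] 55.1
94 311 321 [ 403.  -281.4   53.1] axis50 [ 402.9 -281.4   50. ] 54.9
102 310 321 [ 404.1 -287.1   53.5] axis50 [ 403.4 -287.3   50. ] 330.0
110 295 337 [ 404.6 -292.7   64.9] axis50 [ 404.6 -293.1   50. ] 68.4
118 295 337 [ 405.4 -298.3   64.8] axis50 [ 405.4 -299.    50. ] 68.3
106 311 321 [ 404.2 -290.1   53.7] axis50 [ 404.2 -290.1   50.
[... 635 characters left out ...]
130 307 325 [ 406.6 -307.5   56.9] axis50 [ 406.7 -308.    50. ] 58.6
142 307 324 [ 407.5 -316.5   57.1] axis50 [ 407.6 -317.2   50. ] 58.2
154 307 324 [ 408.8 -325.4   57.4] axis50 [ 408.9 -326.5   50. ] 58.3
166 307 324 [ 410.1 -334.7   57. ] axis50 [ 410.2 -335.9   50. ] 58.6
178 307 324 [ 410.6 -343.8   57.5] axis50 [ 411.5 -345.5   50. ] 330.0
190 307 324 [ 412.7 -353.4   57.1] axis50 [ 412.9 -355.2   50. ] 58.6
202 307 324 [ 414.1 -363.2   57. ] axis50 [ 414.3 -365.1   50. ] 58.1
214 307 324 [ 415.4 -373.    57. ] axis50 [ 415.7 -375.2   50. ] 58.6
226 307 324 [ 416.8 -382.9   57.2] axis50 [ 417.1 -385.4   50. ] 58.5
238 298 332 [ 417.9 -393.9   55.4] axis50 [ 418.2 -395.9   50. ] 58.3
```

```bash
python3 - <<'E'
from h import *
go([412.6,-355.1,52.5],frame([-.1347,.991,0],[0,0,-1]))
E
```

```text
xyz [-2.1, -1.0, 137.2] rot [-0.0, -0.002, 0.005] rows>= 2.2
```

```bash
python3 -m jog '{"xyz":[[-2,-1,60],[-2,-1,110],[-2,-1,137],[-2,-1,137],[-2,-1,137],[-2,-1,137],[-2,-1,137],[-2,-1,137],[-2,-1,137],[-2,-1,137],[-2,-1,137]],"rotation":[[0,0,0.005],[0,0,0.005],[0,0,0.005],[0,0,0.005],[0,0,0.005],[0,0,0.005],[0,0,0.005],[0,0,0.005],[0,0,0.005],[0,0,0.005],[0,0,0.005]],"jaw":[0.6,0.6,0.6,0.4,0,0,0,0,0,0,0]}' 45
python3 -m jog '{"xyz":[[0,0,-10],[0,0,-40],[0,0,-100],[0,0,-160],[0,0,-200],[0,0,-200],[0,0,-200]],"rotation":[[0,0,0],[0,0,0],[0,0,0],[0,0,0],[0,0,0],[0,0,0],[0,0,0]],"jaw":[0,0,0,0,0,0,0]}' 45
python3 - <<'E'
from h import *
im,d,p=grab('wrist'); cv2.imwrite('pics/w4.png',im[:,:,::-1]); np.save('pics/w4.npy',d); np.save('pics/w4p.npy',p,allow_pickle=True)
s=observe(); T=np.array(s['tool_rot']); P=np.array(s['tcp_pos']); C=(cloud(p,d)-P)@T
for v in list(range(0,130,10))+[105,108,111,114,117,120]+[130,150]:
    k=[u for u in range(285,350) if abs(C[v,u,2])<30 and abs(C[v,u,0])<220]
    if k: print(v,k[0],k[-1],np.median(C[v,k],0).round(1))
E
```

```text
t: 11.12
tcp_pos: [413.9, -356.6, 55.1]
tool_rot: [[-0.137, 0.991, 0.002], [0.991, 0.137, -0.002], [-0.003, 0.002, -1.0]]
contact_force: [-0.5, -0.3, 6.2]
opening: 13.3
grasp_force: 45.0
t: 12.0
tcp_pos: [412.6, -355.0, 253.2]
tool_rot: [[-0.136, 0.991, -0.0], [0.991, 0.136, 0.001], [0.001, 0.0, -1.0]]
contact_force: [-0.4, -0.2, -1.6]
opening: 13.8
grasp_force: 45.0
0 306 326 [102.4   0.7   0.9]
10 306 326 [99.   0.7  0.8]
20 306 326 [95.7  0.7  1.3]
30 307 326 [92.1  0.8  0.8]
40 307 326 [88.6  0.8  0.8]
50 307 326 [85.1  0.8  1.1]
60 307 326 [81.6  0.7  0.9]
70 307 326 [78.   0.8  0.9]
80 306 326 [74.4  0.6  1.1]
90 306 326 [70.7  0.6  0.7]
100 306 326 [67.   0.6  1.5]
110 285 349 [ 63.5   1.2 -11.6]
120 285 349 [ 60.1   1.  -11.4]
105 285 349 [65.1  1.   4.3]
108 285 349 [ 64.2   1.  -11.1]
111 285 349 [ 63.2   1.  -11.5]
114 285 349 [ 62.1   1.  -11. ]
117 285 349 [ 61.1   1.  -11. ]
120 285 349 [ 60.1   1.  -11.4]
130 299 333 [55.8  0.6 -2.5]
150 299 334 [48.2  0.8 -2.5]
```

```bash
python3 - <<'E'
from h import *
a=np.radians(116); h=np.array([np.cos(a),np.sin(a),0]); Z=np.array([0,0,1.]); f=np.radians(30)
R=frame(h*np.cos(f)+Z*np.sin(f),h*np.sin(f)-Z*np.cos(f)); M=np.array([530,155,170.])
dr=R@np.array([-.25,0,.97]); cam=M-260*dr-50*R[:,1]; tcp=cam-R@np.array([68.7,1.2,-140.4]); print(tcp)
go(tcp,R)
E
```

```text
[509.89136197  79.43280973 264.97164014]
xyz [416.9, 155.8, -11.7] rot [0.083, 0.517, -0.31] rows>= 7.1
```

```bash
python3 -m jog '{"xyz":[[0,0,-60],[50,20,-85],[110,40,-85],[170,65,-85],[230,85,-85],[290,108,-85],[350,130,-60],[417,156,-12],[417,156,-12],[417,156,-12],[417,156,-12],[417,156,-12]],"rotation":[[0,0,0],[0.02,0.12,-0.08],[0.04,0.25,-0.15],[0.06,0.38,-0.23],[0.083,0.517,-0.31],[0.083,0.517,-0.31],[0.083,0.517,-0.31],[0.083,0.517,-0.31],[0.083,0.517,-0.31],[0.083,0.517,-0.31],[0.083,0.517,-0.31],[0.083,0.517,-0.31]],"jaw":[0,0,0,0,0,0,0,0,0,0,0,0]}'
python3 - <<'E'
from h import *
im,d,p=grab('wrist'); cv2.imwrite('pics/w5.png',im[:,:,::-1]); np.save('pics/w5.npy',d); np.save('pics/w5p.npy',p,allow_pickle=True)
print(observe()['tcp_pos'])
E
```

```text
t: 13.55
tcp_pos: [511.4, 77.2, 266.0]
tool_rot: [[-0.38, 0.899, -0.216], [0.781, 0.437, 0.446], [0.496, 0.001, -0.868]]
contact_force: [-0.7, -0.9, -1.5]
opening: 13.4
grasp_force: 45.0
[511.38440684  77.22721418 266.12209139]
```

View pics/w5.png

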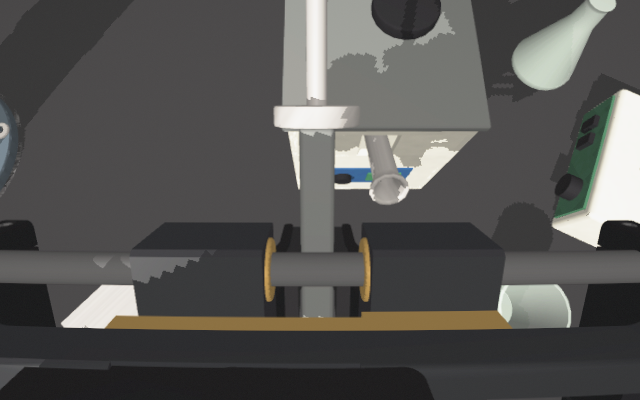

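The view shows the tube running from (380,140) to its mouth ring at about (389,189), below the reservoir's front top edge. The rod, held at left, does not hide it.

```bash
python3 - <<'E'
from h import *
im=cv2.imread('pics/w5.png'); p=np.load('pics/w5p.npy',allow_pickle=True).item(); d=np.load('pics/w5.npy'); C=cloud(p,d)
U,V=np.meshgrid(np.arange(640),np.arange(400))
# top face front edge
T=(abs(C[...,2]-178)<6)&(V<140)&(U>280); top=C[T]; print('top z',np.median(top[:,2]))
P=[]
for u in list(range(365,484,3)):
    v=np.where(T[:,u])[0].max(); P.append(onz(p,float(u),v+.5,178.))
P=np.array(P); c=P.mean(0); w=np.linalg.svd((P-c)[:,:2])[2][0]; w*=np.sign(w[0]); print('edge',c,w,np.degrees(np.arctan2(w[1],w[0])),'resid',np.abs((P-c)[:,:2]@[-w[1],w[0]]).max())
n=np.array([w[1],-w[0],0])  # outward (-y)
dep=(C-c)@n; lat=(C-c)@np.array([w[0],w[1],0])
m=(dep>4)&(dep<75)&(C[...,2]>115)&(C[...,2]<192)&(U>350)&(U<425)&(V>120)&(V<215)
print('tube px',m.sum(),'u',U[m].min(),U[m].max(),'v',V[m].min(),V[m].max())
for v in range(134,210,4):
    k=np.where(m[v])[0]
    if len(k): print(v,k.min(),k.max(),'lat',lat[v,k.min()].round(1),lat[v,k.max()].round(1),'mean',((lat[v,k.min()]+lat[v,k.max()])/2).round(1),'dep',np.median(dep[v,k]).round(1),'z',np.median(C[v,k,2]).round(1),C[v,k,2].max().round(1))
# ring: points at mouth plane
ax=n*np.cos(np.radians(35))+np.array([0,0,1])*np.sin(np.radians(35))
s=C@ax; R=m&(s>s[m].max()-6) ; mx=np.percentile(s[m],97); R=m&(abs(s-mx)<3); L=C[R]; print('ring',R.sum(),L.mean(0),(L.max(0)+L.min(0))/2)
cs,_=cv2.findContours(R.astype(np.uint8),cv2.RETR_EXTERNAL,cv2.CHAIN_APPROX_NONE); q=max(cs,key=cv2.contourArea); e=cv2.fitEllipse(q); print(e, onz(p,e[0][0],e[0][1],170.),'s',mx)
e1=np.array([w[0],w[1],0]);e2=np.cross(ax,e1); (a,b),r=cv2.minEnclosingCircle(np.c_[L@e1,L@e2].astype(np.float32)); print('circ',e1*a+e2*b+ax*mx,r)
E
```

```text
top z 178.3515891938112
edge [537.97277812 204.6987524  178.        ] [0.8956954  0.44466813] 26.402107877616867 resid 0.6545455576764081
tube px 1651 u 368 408 v 148 204
150 371 390 lat -35.4 -20.0 mean -27.7 dep 5.7 z 154.5 157.2
154 368 392 lat -37.1 -19.0 mean -28.1 dep 10.2 z 157.3 160.2
158 368 393 lat -37.2 -19.2 mean -28.2 dep 14.6 z 159.9 163.2
162 369 394 lat -37.2 -19.6 mean -28.4 dep 19.4 z 163.8 166.5
166 370 395 lat -37.2 -19.8 mean -28.5 dep 23.6 z 166.7 169.1
170 371 397 lat -37.2 -18.4 mean -27.8 dep 27.8 z 169.6 173.9
174 371 399 lat -37.3 -20.2 mean -28.8 dep 33.8 z 178.2 182.5
178 372 403 lat -37.3 -18.5 mean -27.9 dep 36.9 z 178.9 180.4
182 371 407 lat -40.0 -14.5 mean -27.3 dep 35.5 z 164.2 177.3
186 370 407 lat -41.3 -14.8 mean -28.1 dep 38.2 z 162.8 174.9
190 369 408 lat -41.9 -13.0 mean -27.4 dep 41.4 z 163.3 171.8
194 370 406 lat -40.7 -13.9 mean -27.3 dep 44.3 z 162.6 168.0
198 371 403 lat -39.4 -15.9 mean -27.7 dep 47.4 z 162.3 165.2
202 376 398 lat -35.2 -19.0 mean -27.1 dep 50.1 z 161.1 162.6
ring 518 [532.70067421 153.82502211 170.08509305] [532.4361492  153.93917109 170.56091307]
((388.3553466796875, 188.99815368652344), (30.22522735595703, 39.1618766784668), 77.60122680664062) [532.30150576 154.36312882 170.        ] s 179.70318714826536
circ [532.92329215 153.24031615 170.89179964] 14.78001880645752
```

```bash
cat > ins.py <<'E'
from h import *
a=np.radians(116.3); h=np.array([np.cos(a),np.sin(a),0]); Z=np.array([0,0,1.]); f=np.radians(-35)
R=frame(h*np.cos(f)+Z*np.sin(f),h*np.sin(f)-Z*np.cos(f)); M=np.array([531.8,154,170.])
def ins(gap): # tip gap outside mouth
    tcp=M-gap*R[:,0]-R@np.array([174,0,5]); print(gap,tcp.round(1)); go(tcp,R)
E
python3 -c "
from ins import *
ins(30)"
```

```text
30 [604.6   6.8 291.1]
xyz [-78.0, 53.0, -73.3] rot [0.001, -1.13, -0.007] rows>= 6.1
```

```bash
python3 -m jog '{"xyz":[[-30,20,-30],[-60,40,-60],[-78,53,-73],[-78,53,-73],[-78,53,-73],[-78,53,-73],[-78,53,-73],[-78,53,-73],[-78,53,-73],[-78,53,-73],[-78,53,-73],[-78,53,-73]],"rotation":[[0,0,0],[0,0,0],[0,-0.15,0],[0,-0.33,0],[0,-0.5,-0.003],[0,-0.68,-0.004],[0,-0.86,-0.005],[0,-1.03,-0.006],[0,-1.13,-0.007],[0,-1.13,-0.007],[0,-1.13,-0.007],[0,-1.13,-0.007]],"jaw":[0,0,0,0,0,0,0,0,0,0,0,0]}'
python3 - <<'E'
from ins import *
im,d,p=grab('scene'); cv2.imwrite('pics/s5.png',im[:,:,::-1]); C=cloud(p,d); s=observe(); T=np.array(s['tool_rot']); P=np.array(s['tcp_pos'])
print('tip expected',P+T@[174,0,5], 'angle',T[:,0],R[:,0])
ins(30);ins(-20);ins(-110)
u,v=proj(p,P+T@[174,0,5]); print('tip px',u,v,'mouth px',proj(p,M))
c=im[int(v)-60:int(v)+60,int(u)-80:int(u)+80]; cv2.imwrite('pics/s5c.png',cv2.resize(c[:,:,::-1],None,fx=5,fy=5,interpolation=cv2.INTER_CUBIC))
E
```

```text
t: 15.1
tcp_pos: [604.8, 7.1, 291.2]
tool_rot: [[-0.362, 0.897, 0.255], [0.735, 0.443, -0.513], [-0.573, 0.002, -0.82]]
contact_force: [0.4, -0.2, -0.9]
opening: 13.3
grasp_force: 45.0
tip expected [543.00403429 132.56399672 187.31760077] angle [-0.36217497  0.73532539 -0.57282272] [-0.36294267  0.73435869 -0.57357644]
30 [604.6   6.8 291.1]
xyz [-0.3, -0.3, 0.2] rot [0.001, -0.001, -0.001] rows>= 0.0
-20 [586.4  43.5 262.4]
xyz [49.7, -0.4, 0.2] rot [0.001, -0.001, -0.001] rows>= 0.8
-110 [553.8 109.6 210.8]
xyz [139.7, -0.5, 0.3] rot [0.001, -0.001, -0.001] rows>= 2.2
tip px 391.09447936301314 147.99957402752273 mouth px (np.float64(389.6070346565919), np.float64(145.1534695560731))
```

View pics/s5c.png

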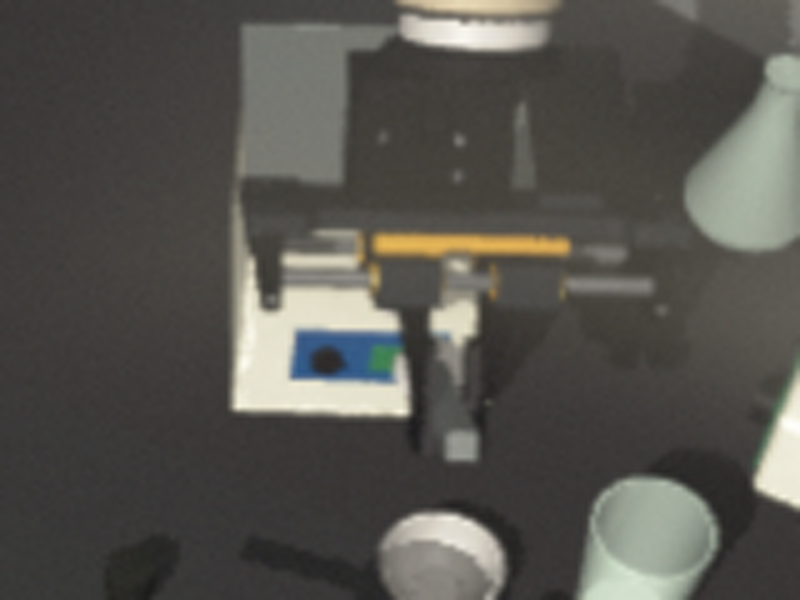

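The crop shows the gripper above the tube, with the rod's rear end at crop (460,445) and pointing at the mouth. The mouth is hidden behind the gripper, so I'll insert in steps and watch the force.

```bash
python3 -m jog '{"xyz":[[15,-0.3,0.2],[25,-0.3,0.2],[34,-0.3,0.2],[42,-0.3,0.2],[50,-0.3,0.2],[50,-0.3,0.2]],"rotation":[[0,0,0],[0,0,0],[0,0,0],[0,0,0],[0,0,0],[0,0,0]],"jaw":[0,0,0,0,0,0]}'
python3 - <<'E'
from ins import *
s=observe(); T=np.array(s['tool_rot']); print((T.T@s['contact_force']).round(1),np.round(s['ft_torque'],2)); ins(-20); ins(-110)
E
```

```text
t: 15.9
tcp_pos: [585.4, 45.3, 261.2]
tool_rot: [[-0.366, 0.895, 0.255], [0.734, 0.445, -0.513], [-0.573, -0.001, -0.82]]
contact_force: [0.4, -0.6, -1.6]
opening: 13.8
grasp_force: 45.0
[0.3 0.1 1.7] [ 0.45  0.1  -0.01]
-20 [586.4  43.5 262.4]
xyz [-2.4, 0.1, 0.1] rot [0.001, -0.001, 0.003] rows>= 0.0
-110 [553.8 109.6 210.8]
xyz [87.6, 0.4, 0.2] rot [0.001, -0.001, 0.003] rows>= 1.4
```

```bash
python3 -m jog '{"xyz":[[10,0,0],[20,0,0],[30,0,0],[40,0,0],[50,0,0],[60,0,0],[70,0,0],[78,0,0],[78,0,0]],"rotation":[[0,0,0],[0,0,0],[0,0,0],[0,0,0],[0,0,0],[0,0,0],[0,0,0],[0,0,0],[0,0,0]],"jaw":[0,0,0,0,0,0,0,0,0]}'
python3 - <<'E'
from ins import *
s=observe(); T=np.array(s['tool_rot']); print((T.T@s['contact_force']).round(1),np.round(s['ft_torque'],2)); ins(-110)
E
```

```text
t: 17.02
tcp_pos: [557.0, 102.4, 216.5]
tool_rot: [[-0.365, 0.895, 0.255], [0.734, 0.445, -0.513], [-0.573, -0.001, -0.82]]
contact_force: [0.5, -0.3, -1.3]
opening: 13.2
grasp_force: 45.0
[0.3 0.3 1.4] [0.42 0.09 0.  ]
-110 [553.8 109.6 210.8]
xyz [9.7, 0.3, 0.2] rot [0.001, -0.001, 0.003] rows>= 0.2
```

```bash
python3 -m jog '{"xyz":[[3,0,0],[5,0,0],[7,0,0],[8,0,0],[9,0,0],[9,0,0]],"rotation":[[0,0,0],[0,0,0],[0,0,0],[0,0,0],[0,0,0],[0,0,0]],"jaw":[0,0,0,0,0,0]}' | egrep 'tcp|force'
python3 - <<'E'
from ins import *
s=observe(); T=np.array(s['tool_rot']); print((T.T@s['contact_force']).round(1),np.round(s['ft_torque'],2)); ins(-110)
E
```

```text
tcp_pos: [554.3, 108.2, 212.3]
contact_force: [0.9, -1.9, -0.8]
grasp_force: 45.0
[-1.2 -0.1  1.9] [ 0.02 -0.08 -0.04]
-110 [553.8 109.6 210.8]
xyz [2.1, 0.1, 0.3] rot [0.001, 0.0, 0.001] rows>= 0.0
```

```bash
python3 -m jog '{"xyz":[[1,0,0],[2,0,0],[3,0,0],[3,0,0]],"rotation":[[0,0,0],[0,0,0],[0,0,0],[0,0,0]],"jaw":[0,0,0,0]}' | egrep 'tcp|force'
python3 - <<'E'
from ins import *
s=observe(); T=np.array(s['tool_rot']); print((T.T@s['contact_force']).round(1),np.round(s['ft_torque'],2)); ins(-110)
E
```

```text
tcp_pos: [554.3, 108.4, 212.3]
contact_force: [2.8, -8.1, 5.0]
grasp_force: 45.0
[-9.8 -1.1  0.9] [-1.29 -0.51 -0.17]
-110 [553.8 109.6 210.8]
xyz [1.9, 0.1, 0.5] rot [0.0, 0.006, 0.001] rows>= 0.0
```

```bash
python3 -m jog '{"xyz":[[1,0,0],[2,0,0],[2,0,0],[2,0,0]],"rotation":[[0,0,0],[0,0,0],[0,0,0],[0,0,0]],"jaw":[0,0,0,0]}' | egrep 'tcp|force'
python3 - <<'E'
from ins import *
s=observe(); T=np.array(s['tool_rot']); print((T.T@s['contact_force']).round(1),np.round(s['ft_torque'],2)); ins(-110); ins(30)
E
```

```text
tcp_pos: [554.2, 108.5, 212.4]
contact_force: [3.8, -12.1, 7.6]
grasp_force: 45.0
[-14.6  -1.9   1.1] [-2.05 -0.75 -0.11]
-110 [553.8 109.6 210.8]
xyz [1.8, 0.0, 0.6] rot [-0.0, 0.009, 0.001] rows>= 0.0
30 [604.6   6.8 291.1]
xyz [-138.2, -0.2, 1.9] rot [-0.0, 0.009, 0.001] rows>= 2.2
```

```bash
python3 -m jog '{"xyz":[[-4,0,0],[-14,0,0],[-28,0,0],[-42,0,0],[-58,0,0],[-74,0,0],[-90,0,0],[-106,0,0],[-122,0,0],[-140,0,0],[-160,0,0],[-190,0,0]],"rotation":[[0,0,0],[0,0,0],[0,0,0],[0,0,0],[0,0,0],[0,0,0],[0,0,0],[0,0,0],[0,0,0],[0,0,0],[0,0,0],[0,0,0]],"jaw":[0,0,0,0,0,0,0,0,0,0,0,0]}'
python3 - <<'E'
from ins import *
s=observe();print(s['t']); T=np.array(s['tool_rot']); print((T.T@s['contact_force']).round(1)); ins(60)
Rf=frame([0.0,1,0],[0,0,-1]); print('up'); go([560,-230,330],Rf); print('final hover'); go([575.5,-137-174-90,115],Rf)
E
```

```text
t: 20.27
tcp_pos: [621.3, -27.8, 317.8]
tool_rot: [[-0.366, 0.895, 0.254], [0.734, 0.445, -0.513], [-0.572, -0.001, -0.82]]
contact_force: [0.3, -0.7, -1.0]
opening: 13.8
grasp_force: 45.0
20.275
[-0.  -0.1  1.3]
60 [615.5 -15.3 308.3]
xyz [16.8, 0.4, -0.1] rot [0.0, -0.002, 0.003] rows>= 0.3
up
xyz [-133.0, -144.9, 78.2] rot [0.139, 0.599, 0.447] rows>= 4.1
final hover
xyz [-141.1, -206.9, 346.2] rot [0.139, 0.599, 0.447] rows>= 6.8
```

```bash
python3 - <<'E'
from h import *
Rf=frame([0.0,1,0],[0,0,-1])
go([610,-60,400],Rf); go([590,-230,390],Rf); go([575.5,-396,330],Rf)
E
```

```text
xyz [-66.5, -24.6, -53.7] rot [0.139, 0.599, 0.447] rows>= 4.1
xyz [-178.3, -118.2, 36.6] rot [0.139, 0.599, 0.447] rows>= 4.1
xyz [-260.5, -205.0, 167.3] rot [0.139, 0.599, 0.447] rows>= 5.9
```

```bash
python3 -m jog '{"xyz":[[-30,-8,-30],[-66,-25,-54],[-90,-45,-35],[-120,-70,-10],[-150,-95,15],[-178,-118,37],[-215,-155,90],[-240,-185,130],[-260,-205,167],[-260,-205,167],[-260,-205,167],[-260,-205,167]],"rotation":[[0.035,0.15,0.11],[0.07,0.3,0.22],[0.104,0.45,0.335],[0.139,0.599,0.447],[0.139,0.599,0.447],[0.139,0.599,0.447],[0.139,0.599,0.447],[0.139,0.599,0.447],[0.139,0.599,0.447],[0.139,0.599,0.447],[0.139,0.599,0.447],[0.139,0.599,0.447]],"jaw":[0,0,0,0,0,0,0,0,0,0,0,0]}'
python3 - <<'E'
from h import *
im,d,p=grab('wrist'); s=observe(); T=np.array(s['tool_rot']); P=np.array(s['tcp_pos']); C=(cloud(p,d)-P)@T
for v in (2,25,50,75,95,106,108,112,140,170):
    k=[u for u in range(285,350) if abs(C[v,u,2])<30 and abs(C[v,u,0])<220]
    if k: print(v,k[0],k[-1],np.median(C[v,k],0).round(1))
go([575.5,-396,130],frame([0.0,1,0],[0,0,-1]))
E
python3 chk.py s6; python3 circ.py s6; python3 - <<'E'
from h import *
im,d,p=grab('scene'); C=cloud(p,d); G=C[(C[...,2]>25)&(C[...,0]>480)&(C[...,0]<680)&(C[...,1]>-500)&(C[...,1]<-250)&(C[...,2]<180)]
print('bottle/box near y',G[:,1].max(), G[G[:,1]>-430][:,2].max() if (G[:,1]>-430).any() else '', G[(G[:,0]<620)][:,:].max(0))
E
```

```text
t: 21.78
tcp_pos: [575.7, -393.8, 331.1]
tool_rot: [[-0.002, 1.0, 0.003], [1.0, 0.002, -0.0], [-0.0, 0.003, -1.0]]
contact_force: [1.0, 0.7, -1.2]
opening: 13.8
grasp_force: 45.0
2 306 326 [102.    0.6   1.9]
25 307 326 [94.1  0.8  1.5]
50 307 326 [85.4  0.7  1.7]
75 306 326 [76.4  0.5  1.6]
95 306 326 [69.1  0.5  2. ]
106 285 349 [65.1  0.9 -9.8]
108 285 349 [ 64.4   0.9 -10.7]
112 285 349 [ 63.    0.9 -10.6]
140 299 334 [52.3  0.7 -1.9]
170 299 333 [40.6  0.5 -1.9]
xyz [-2.2, -0.9, 201.2] rot [0.003, 0.001, 0.002] rows>= 3.2
lens 950 [ 579.3 -136.3  203.1] [-0.009  0.001  1.   ] 582.4042358398438 -134.577392578125 47.26126480102539 tiltdeg [-0.49733458  0.06515086]
lens [ 578.5 -138.6] res 2.45 112
tile [ 575.3 -136.7] res 0.5 75
bottle/box near y -383.15855251605535 103.55382241276902 [ 604.00711695 -416.92134864  104.29820846]
```

```bash
python3 -m jog '{"xyz":[[10,-0.5,40],[13,-0.5,90],[13,-0.5,140],[13,-0.5,180],[13,-0.5,201],[13,-0.5,201],[13,-0.5,201]],"rotation":[[0.003,0.001,0.002],[0.003,0.001,0.002],[0.003,0.001,0.002],[0.003,0.001,0.002],[0.003,0.001,0.002],[0.003,0.001,0.002],[0.003,0.001,0.002]],"jaw":[0,0,0,0,0,0,0]}'
python3 - <<'E'
from h import *
go([575.5,-136.5-174.2,130],frame([0.0,1,0],[0,0,-1]))
E
python3 chk.py s7; python3 circ.py s7
```

```text
t: 22.8
tcp_pos: [576.1, -382.3, 130.5]
tool_rot: [[0.002, 1.0, 0.001], [1.0, -0.002, -0.001], [-0.001, 0.001, -1.0]]
contact_force: [-0.2, -0.1, -2.1]
opening: 13.7
grasp_force: 45.0
xyz [71.6, -0.7, 0.4] rot [0.001, 0.001, -0.002] rows>= 1.1
lens 1032 [ 575.9 -137.6  203.2] [0.001 0.005 1.   ] 572.9232177734375 -138.5582275390625 57.17022705078125 tiltdeg [0.04106501 0.29516363]
lens [ 577.4 -139.3] res 2.15 116
tile [ 571.7 -138.1] res 4.58 69
```

```bash
python3 -m jog '{"xyz":[[15,-0.6,0],[30,-0.6,0],[45,-0.6,0],[58,-0.6,0],[67,-0.6,0],[71.5,-0.6,0],[71.5,-0.6,0],[71.5,-0.6,0],[71.5,-0.6,0]],"rotation":[[0,0,-0.002],[0,0,-0.002],[0,0,-0.002],[0,0,-0.002],[0,0,-0.002],[0,0,-0.002],[0,0,-0.002],[0,0,-0.002],[0,0,-0.002]],"jaw":[0,0,0,0,0,0,0,0,0]}'
python3 - <<'E'
from h import *
im,d,p=grab('scene'); s=observe(); T=np.array(s['tool_rot']); P=np.array(s['tcp_pos']); t=P+T@[174.2,0,5]; print('tip',t.round(1),np.abs(s['joint_velocities']).max())
u,v=proj(p,t); print(u,v,'tile',proj(p,[575.5,-136.5,18]),'lens',proj(p,[575.5,-136.5,200]))
im2,_,p2=grab('side'); u2,v2=proj(p2,t); print('side tip',u2,v2)
c=lambda im,u,v,b: cv2.resize(im[int(v)-b:int(v)+b,int(u)-b:int(u)+b,::-1],(400,400),interpolation=cv2.INTER_CUBIC)
cv2.imwrite('pics/f.png',np.hstack([c(im,u,v,60),c(im2,u2,v2,60)]))
E
```

```text
t: 23.98
tcp_pos: [574.6, -310.9, 128.9]
tool_rot: [[0.001, 1.0, -0.001], [1.0, -0.001, 0.001], [0.001, -0.001, -1.0]]
contact_force: [0.2, 0.6, -1.0]
opening: 13.8
grasp_force: 45.0
tip [ 574.7 -136.7  124.1] 0.07825808454768692
355.2949516281348 247.2007643758365 tile (np.float64(353.183251738157), np.float64(266.7793889364698)) lens (np.float64(357.6214038930976), np.float64(231.32253302968485))
side tip 374.1075156583248 196.4287635344078
```

View pics/f.png

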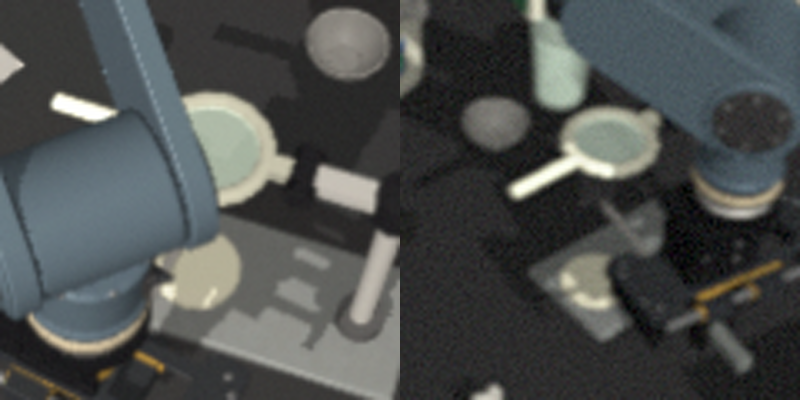

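The side view shows the shaft's tip at crop (603,203), within a pixel of the predicted point, between lens and tile. The lens is still level over the tile. I'll let the arm settle, then hand in.

```bash
python3 -m jog '{"xyz":[[0,0,0],[0,0,0],[0,0,0],[0,0,0]],"rotation":[[0,0,0],[0,0,0],[0,0,0],[0,0,0]],"jaw":[0,0,0,0]}' && python3 -c "
from cell import *
print(job_done())"
```

```text
t: 24.58
tcp_pos: [574.6, -310.4, 129.0]
tool_rot: [[0.0, 1.0, -0.001], [1.0, -0.0, 0.001], [0.001, -0.001, -1.0]]
contact_force: [-0.5, -0.4, -1.9]
opening: 13.7
grasp_force: 45.0
the job is handed in; nothing more can be done
None
```

I handed the job in at 24.6 s, with no verdict returned: the magnifier is level and within about 3 mm of centre over the tile, the rod went in until its collar stopped on the mouth and came fully out, and it is held level and still with its tip over mid-tile.

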